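# Hang the tool holder on the bench rail until its catch snaps

### The job

Hang the blue tool holder back on the bench rail: press the large ends of its two keyholes over the two stud heads until its back lies flat against the bar, then slide it down until it sits fully home and the red spring catch pops out through its window, and let go. Feel your way gently, because the bar's height was set by hand, and leave the other things on the bench where they are.

Things in the scene. Friction and masses are not known exactly. Their poses are not given: they have to be found in the camera images.
- holder: loose tool holder, about 0.3 kg, standing upright on the bench: blue back plate 130 wide, 132 high, 5 thick (mm), at its foot a 58 deep shelf with four tool holes, at its top a black grip. Origin: underside, mid-width, on the plate's back face. x out of its back (towards the bar when hung), y along its width, z up. Plate x -5 to 0, shelf x -58 to -5, z 0 to 14
- grip (a point): middle of the holder's black grip: 14 thick (along x), 70 wide (y), 26 high, its top 132 mm above the holder's underside. This point lies 119 above the holder's underside and 7 in front of its back face; pinch it here across x from straight above. Axes as the holder
- key_large (a point): on the holder's back face, midway between the large ends of the two keyholes, 40 mm above its underside; axes as the holder. The large ends are round holes of diameter 19 at y = -40 and +40 from here. From each a slot 10 wide runs upward and ends 19.5 above this point. The plate is solid below the large ends
- key_home (a point): on the holder's back face, midway between the places where the stud necks sit when home, 16 mm above key_large and 56 above the underside; axes as the holder. Round it is the catch window, 16 wide, from 5.5 below to 7 above this point
- stand: bench rail, fixed: grey base 110 x 215 x 12 mm, two aluminium posts 192 high, on their robot side an aluminium cross bar 212 wide, 48 high, 16 thick, clamped by black knobs. Origin on the bench under the middle of the bar's front face; x into the bar away from the robot, y along the bar, z up. It is rigid; pushing the holder on it with more than 35 N would bend the holder
- bar_face (a point): nominal middle of the bar's front face, 150 mm above the bench; axes as the stand. Two steel studs stand out at y = -40 and +40: neck diameter 7, head diameter 16, 5 thick, chamfered, 6.8 free behind it. Bar 30 below to 18 above the studs, free air above it. Clamped by hand: studs and catch really sit up to 12 mm higher or lower than this point, unmeasured; sideways and fore-aft are true
- catch (a joint): red spring catch: pin of diameter 8 mm midway between the studs at their height, standing 9.5 mm out of the bar. Value: m pushed in, 0 fully out, 0.0095 flush. Takes 1.7 N to start, 6 N to push flush, so keep the holder pressed flat (8 to 12 N) while it slides. It pops out through the holder's window within 1.5 mm of home and locks it; elsewhere a holder flat on the bar keeps it in
- screwdriver: red-handled screwdriver, 194 mm long, lying at the front left; bystander, origin at the middle of its underside
- copper_standard: copper-coloured round metal standard, diameter 45, 20 high, right front; bystander, origin at the middle of its underside
- grey_standard: grey round metal standard, diameter 40, 26 high, right front; bystander, origin at the middle of its underside
- pen: black and white marker pen, 135 mm long, lying at the left; bystander, origin at the middle of its underside
- brush: wooden-handled brush, 178 mm long, lying at the left edge; bystander, origin at the middle of its underside
- loupe: black loupe, diameter 36, 47 high, standing behind the rail; bystander, origin at the middle of its underside

How it is judged:
By the outcome, as a careful person would: the job done as asked, in the order asked, and still so for the second after the job is handed in, with the robot touching nothing.
It also fails if it takes over 54 s, if anything falls off the work surface, if the arm or the gripper's body presses on something with over 40 N, if the wrist force passes 120 N, or if a joint passes its speed limit or range.

### The arm

A 7-joint arm with a two-finger parallel gripper is mounted at the origin on a cart in front of the work surface, level with it; the furniture and walls round the work are solid. World frame = base frame: x ahead of the robot, y to its left, z up, the work surface at z = 0. Lengths are in mm, angles in rad, forces in N, time in s.
With the tool pointing down it reaches from about 400 to 875 mm from the base axis. Payload 4.4 kg.
Tool frame: the origin (TCP) lies midway between the tips of the shut fingers; the grasp point (between the pads) lies ctrl.grip_depth behind it (ctrl.grip_depth is the distance from the TCP to the grasp point, in mm); z points along the fingers, y is the line along which they close (so a half turn about z gives the same grasp; the last joint's range is limited). The gripper opens to 85 mm and grips with 20 to 120 N. Pads are 22 mm wide; open, the fingers measure 114 mm over their backs; the gripper's body (76 mm by 85 mm) begins 54 mm behind the grasp point. The pads swing forward as they close: fully open they stand 13 mm farther back than shut.
Start: joints at [1.163, 0.628, 0.038, 1.517, -0.027, 0.996, -0.02], TCP at [217.897, -612.404, 231.313] pointing down, gripper open.
Joint ranges: [-3.06, 3.06], [-0.37, 2.12], [-1.25, 1.32], [0.18, 2.47], [-1.1, 4.24], [0.23, 1.98], [-2.94, 2.94]. Speed limits (rad/s): [2.57, 2.57, 3.14, 3.14, 3.14, 3.14, 3.14].

### API

Orientations are given as [roll, pitch, yaw] about the fixed x, y, z axes, in that order (R = Rz(yaw) Ry(pitch) Rx(roll)).
In Python, from cell import ctrl gives the robot as it stands.
- The arm moves only by the tool carry_out, never from a script. Its argument "deltas" is one flat list of numbers, 7 for each row, row after row: the turn, a rotation vector about the tool's x, y, z in degrees, then the shift along the tool's x, y, z in m, then the closure, from -1 (fully open) to 1 (shut). In form: [wx, wy, wz, dx, dy, dz, claw, wx, wy, wz, dx, dy, dz, claw, ...]. A call has 1 to 12 rows; each row shifts and turns the commanded pose from where the row before left it, along the tool's axes as they then stand; what a row does not reach is not made up. A row lasts 1/8 s, in which the tool goes at most 62.5 mm and 10.7 degrees, less where a joint would pass 70% of its speed; a pose out of reach is approached as far as the arm can. A call with a gripper value outside its range is refused whole. The fingers move at their own pace and stop on an object; the grip force is fixed at half the most. Time passes only in rows, so rows that do not move let the fingers close. It gives the time, the measured TCP pose, the force, the opening and the grip force at its end, in the units of the state.
- ctrl.read_state(): the state, without advancing time (a new reading comes with each control period).
- ctrl.get_image(name): name is "scene" or "top" or "wrist"; returns the picture (400x640x3 uint8, red, green, blue); there is no depth.
- ctrl.calibration(name): a dict with "mtx" (3x3 intrinsics, pixels), "R" (3x3) and "t" (3): a world point X has camera coordinates R X + t. Camera axes: x right, y down, z forward; pixel columns grow to the right and rows downward; lengths in mm; the calibration is good to about 2 mm. The wrist camera is an equidistant fisheye: a pixel r from the principal point sees the ray r / f radians off the axis. A picture is of the moment at which its call begins: read the wrist's pose just before it. calibration takes no time and is no camera call; for the wrist camera it gives the pose at the moment of the call.
- ctrl.finish_job(): hands the job in; it is judged then, once.
The state is a dict: "clock": time; "qpos": joint angles; "qd": joint speeds; "tau": joint torques, N m; "eef_pos": TCP position; "tool_rot": TCP orientation; "force": force on the tool from outside, world axes, zero at the start; "torque": the same for the moment, N m; "width": finger opening in mm; "gripper_force": force on a finger pad.
Only numpy, scipy, OpenCV 4.12 (cv2) and the standard library are available. Lean on these libraries where they do the work, as an engineer would, in place of code of your own. Each camera call takes 0.05 s, during which the arm holds its last target. There are 200 camera calls.

## Working session

There is one attempt and no reset: what is moved stays moved. The work goes in short steps, Python scripts to look and compute and a tool call to move; the robot and the scene stay as the last step left them, time stands still between calls to the robot, and variables do not carry over. Pictures are saved under pics/ and viewed, at most 10 in all, crops included, and the job is handed in when it is done.

Besides the shell and the picture viewer there is one more tool, called as a command line: name --argument value ..., lists and objects as JSON in quotes. carry_out: Moves the arm, as the interface text tells. Its arguments: {"type":"object","properties":{"deltas":{"type":"array"}},"required":["deltas"]}

```bash
mkdir -p pics; ls; python3 - <<'E'
from cell import ctrl
import cv2, numpy as np
s=ctrl.read_state(); print({k:np.round(v,3) for k,v in s.items()}, ctrl.grip_depth)
for n in ("scene","top"):
    cv2.imwrite(f"pics/{n}0.png",ctrl.get_image(n)[:,:,::-1]); c=ctrl.calibration(n); print(n,{k:np.round(v,3).tolist() for k,v in c.items()})
E
```

```text
pics
{'clock': np.float64(0.0), 'qpos': array([ 1.163,  0.629,  0.038,  1.518, -0.027,  0.996, -0.02 ]), 'qd': array([-0.   ,  0.   , -0.   , -0.   , -0.   , -0.001, -0.001]), 'tau': array([ 0.0000e+00, -5.6341e+01,  1.2270e+00, -1.9345e+01,  1.1000e-02,
        1.0000e-02,  0.0000e+00]), 'eef_pos': array([ 217.72 , -611.778,  230.381]), 'tool_rot': array([-3.14 , -0.   ,  0.342]), 'force': array([ 0.774,  0.581, -0.798]), 'torque': array([-0.068,  0.006, -0.011]), 'gripper_force': np.float64(0.0), 'width': np.float64(85.657)} 18.700000000000003
scene {'mtx': [[378.846, 0.0, 320.56], [0.0, 378.846, 204.589], [0.0, 0.0, 1.0]], 'R': [[-0.88, -0.474, 0.002], [-0.314, 0.58, -0.752], [0.355, -0.663, -0.659]], 't': [494.9, 266.241, 866.642]}
top {'mtx': [[374.245, 0.0, 316.906], [0.0, 374.245, 195.106], [0.0, 0.0, 1.0]], 'R': [[-0.008, -1.0, -0.006], [-0.991, 0.008, -0.132], [0.132, 0.005, -0.991]], 't': [21.073, 563.799, 905.939]}
```

View pics/scene0.png

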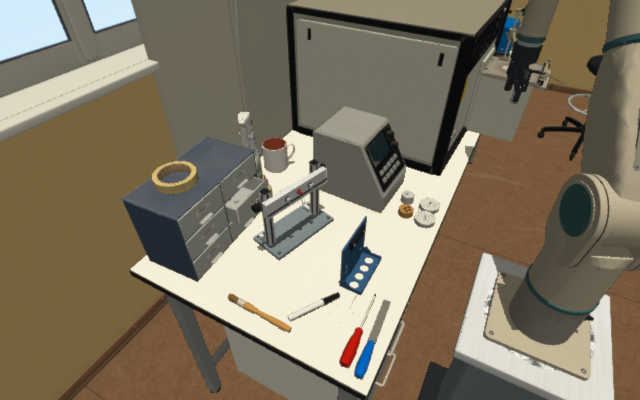

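View pics/top0.png

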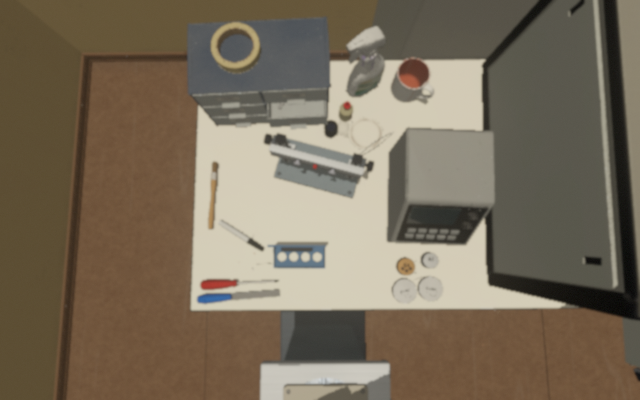

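The scene view shows the blue holder at about (358,262) with its plate towards the rail and its shelf towards the robot. The rail is at (295,215) with its red catch near (300,190). In the top view the holder spans about (274–327, 243–268), the rail's bar runs from (280,145) to (365,170), and the catch is near (315,166).

```bash
cat > h.py <<'E'
from cell import ctrl
import cv2, numpy as np
def ray(n,px,c=None):
    c=c or ctrl.calibration(n); K=np.array(c['mtx']); R=np.array(c['R']); t=np.array(c['t'])
    u=(np.array(px,float).reshape(-1,2)-K[:2,2])/K[0,0]
    if n=='wrist':
        r=np.linalg.norm(u,axis=1,keepdims=True); d=np.hstack([u*np.sin(r)/np.maximum(r,1e-9),np.cos(r)])
    else: d=np.hstack([u,np.ones((len(u),1))])
    d/=np.linalg.norm(d,axis=1,keepdims=True)
    return -R.T@t, d@R
def plane(n,px,z,c=None):
    o,d=ray(n,px,c); return o+d*((z-o[2])/d[:,2:])
def tri(rays):
    A=0;b=0
    for o,d in rays:
        P=np.eye(3)-np.outer(d,d); A=A+P; b=b+P@o
    X=np.linalg.solve(A,b); return X,[float(np.linalg.norm((np.eye(3)-np.outer(d,d))@(X-o))) for o,d in rays]
def blobs(img,lo,hi,amin=4):
    m=cv2.inRange(cv2.cvtColor(img,cv2.COLOR_RGB2HSV),lo,hi)
    n,_,s,c=cv2.connectedComponentsWithStats(m); return [(np.round(c[i],1).tolist(),s[i].tolist()) for i in range(1,n) if s[i,4]>=amin]
E
python3 - <<'E'
from h import *
for n in("scene","top"):
    im=cv2.imread(f"pics/{n}0.png")[:,:,::-1]
    print(n,'red',blobs(im,(0,150,90),(8,255,255),2)+blobs(im,(172,150,90),(180,255,255),2),'blue',blobs(im,(100,120,40),(118,255,255),60))
top=cv2.imread("pics/top0.png"); sc=cv2.imread("pics/scene0.png")
a=cv2.resize(top[125:275,255:385],None,fx=4,fy=4,interpolation=2)[:600]
b=cv2.resize(sc[150:300,240:390],None,fx=4,fy=4,interpolation=2)
cv2.imwrite("pics/a.png",cv2.resize(np.hstack([a,b]),(800,430)))
print(plane("top",[(315,166)],150),plane("top",[(280,145),(365,170)],168),plane("top",[(274,268),(327,268),(300,245)],14))
E
```

```text
scene red [([274.0, 143.3], [265, 138, 20, 11, 172]), ([299.5, 191.8], [298, 190, 4, 4, 11]), ([350.9, 348.2], [340, 328, 23, 39, 396])] blue [([505.2, 33.7], [497, 17, 18, 35, 263]), ([356.4, 264.8], [341, 234, 39, 60, 1006]), ([364.0, 359.6], [355, 340, 19, 38, 353])]
top red [([409.3, 79.8], [401, 74, 18, 12, 126]), ([346.5, 105.5], [344, 103, 6, 6, 24]), ([314.5, 166.0], [314, 165, 2, 3, 6]), ([216.9, 283.7], [202, 281, 34, 7, 195])] blue [([213.1, 297.6], [199, 295, 32, 7, 177])]
[[614.77815646  19.69566586 150.        ]] [[658.94076244  96.53831198 168.        ]
 [601.03116693 -89.7624908  168.        ]] [[382.66747337 126.15734559  14.        ]
 [381.6714393   -7.40497879  14.        ]
 [439.61922927  60.50498657  14.        ]]
```

View pics/a.png

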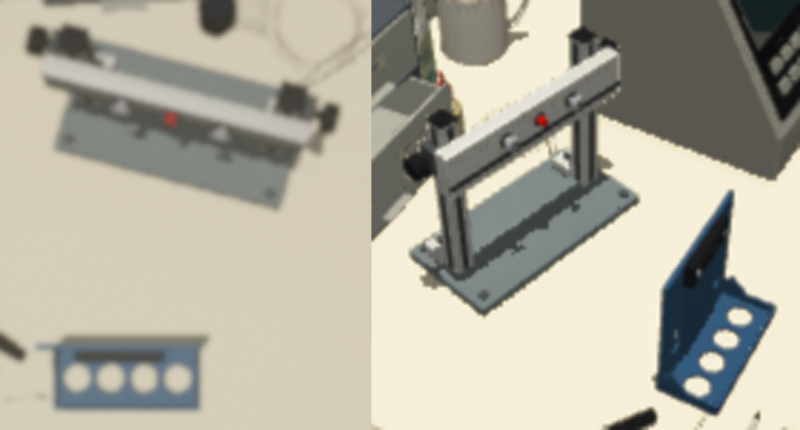

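```bash
python3 - <<'E'
from h import *
o1,d1=ray("scene",[(299.5+.0,191.8)]);o2,d2=ray("top",[(314.5,166)])
print(tri([(o1,d1[0]),(o2,d2[0])]))
print("cabinet, box foot corners",plane("scene",[(437,166),(295,130),(380,207),(404,175)],0).round())
print("box top corner via top", plane("top",[(390,240),(470,243),(408,130)],0).round())
print("shelf/corner scene", plane("scene",[(343,290),(360,295),(380,257)],10).round())
E
```

```text
(array([612.80471148,  20.593055  , 157.64725163]), [0.371067199779773, 0.3710671997794863])
cabinet, box foot corners [[ 366. -494.    0.]
 [ 929. -468.    0.]
 [ 461. -197.    0.]
 [ 450. -389.   -0.]]
box top corner via top [[ 451. -171.    0.]
 [ 441. -376.    0.]
 [ 743. -229.   -0.]]
shelf/corner scene [[425. 141.  10.]
 [383. 134.  10.]
 [385.  -0.  10.]]
```

carry_out --deltas '[0,0,0,0,-0.0525,-0.03,-1,0,0,0,0,-0.0525,-0.03,-1,0,0,0,0,-0.0525,-0.03,-1,0,0,0,0,-0.0525,-0.03,-1,-6.1,0,0,0,0,0,-1]'

```text
clock: 0.72
eef_pos: [147.2, -413.8, 353.1]
tool_rot: [3.03, -0.0, 0.342]
force: [-1.0, -1.0, -0.4]
width: 84.9
gripper_force: 0.0
```

I put the last row's turn about x by mistake, so I'm undoing it now in free air and then making the arc.

carry_out --deltas '[6.1,0,0,0,0,0,-1,0,0,-6.7,0.0512,-0.003,0,-1,0,0,-6.7,0.0512,-0.003,0,-1,0,0,-6.7,0.0512,-0.003,0,-1,0,0,-6.7,0.0512,-0.003,0,-1,0,0,-6.7,0.0512,-0.003,0,-1,0,0,-6.7,0.0512,-0.003,0,-1,0,0,-6.7,0.0512,-0.003,0,-1,0,0,-6.7,0.0512,-0.003,0,-1,0,0,-6.7,0.0512,-0.003,0,-1,0,0,-6.7,0.0512,-0.003,0,-1,0,0,-6.7,0.0512,-0.003,0,-1]'

```text
clock: 2.22
eef_pos: [438.6, 25.6, 351.1]
tool_rot: [-3.142, -0.0, 1.632]
force: [1.4, 0.2, -0.7]
width: 85.2
gripper_force: 0.0
```

```bash
cat >> h.py <<'E'
import pickle
def shot(name):
    s=ctrl.read_state(); c=ctrl.calibration('wrist'); im=ctrl.get_image('wrist')
    cv2.imwrite(f"pics/{name}.png",im[:,:,::-1]); pickle.dump(c,open(f"{name}.pkl","wb"))
    print(round(float(s['clock']),2),np.round(s['eef_pos'],1),np.round(s['tool_rot'],4),np.round(s['force'],1),'cam',np.round(-np.array(c['R']).T@c['t'],1),np.round(c['R'],2).tolist(),np.array(c['mtx'])[0,0])
E
python3 -c "
from h import *; shot('w1')"
```

```text
2.23 [438.6  25.6 351.1] [-3.1415e+00 -1.0000e-04  1.6318e+00] [ 1.4  0.2 -0.7] cam [433.8  92.9 493.4] [[1.0, 0.06, -0.0], [0.06, -0.96, 0.26], [0.02, -0.26, -0.96]] 309.70691628693146
```

View pics/w1.png

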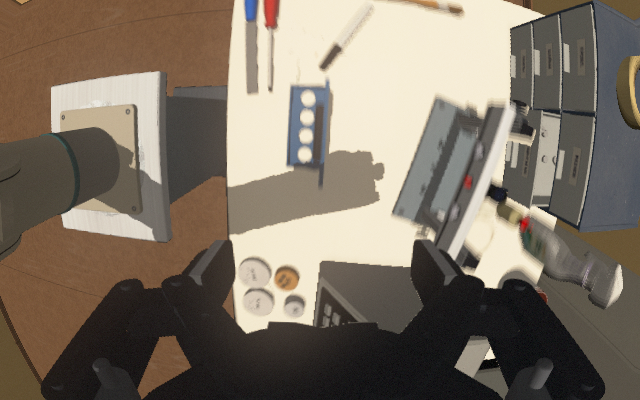

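The wrist view has image right = +x and image up = +y. It shows the holder at (287–327, 83–170) with its grip near (319,130). The bar's front face shows the catch at (470,182), with its top edge running from about (512,108) to (450,258). I'll take a second view from another place.

carry_out --deltas '[0,0,0,-0.04,0.03,0.02,-1,0,0,0,-0.04,0.03,0.02,-1,0,0,0,0,0,0,-1]'

```text
clock: 2.65
eef_pos: [503.3, -56.3, 308.9]
tool_rot: [-3.138, 0.0, 1.622]
force: [-1.6, 0.7, -0.1]
width: 85.4
gripper_force: 0.0
```

```bash
python3 - <<'E'
from h import *
shot('w2')
a=cv2.imread('pics/w1.png'); b=cv2.imread('pics/w2.png')
for n,i in(('w1',a),('w2',b)): print(n,'red',blobs(i[:,:,::-1],(0,150,80),(8,255,255),4)+blobs(i[:,:,::-1],(172,150,80),(180,255,255),4),'black',[x for x in blobs(i[:,:,::-1],(0,0,0),(180,255,55),60) if x[0][1]<220])
cv2.imwrite('pics/v2.png',np.vstack([cv2.resize(b[60:200,240:380],(560,560),interpolation=2)[:300], np.zeros((0,560,3),np.uint8)]))
cv2.imwrite('pics/w2c.png',cv2.resize(b[0:270,220:580],(800,600),interpolation=2))
E
```

```text
2.65 [503.3 -56.3 308.9] [-3.1377e+00  3.0000e-04  1.6218e+00] [-1.6  0.7 -0.1] cam [499.7  11.1 451.1] [[1.0, 0.05, -0.0], [0.05, -0.96, 0.27], [0.01, -0.26, -0.96]] 309.70691628693146
w1 red [([270.1, 11.2], [265, 0, 12, 26, 256]), ([467.4, 181.3], [465, 175, 6, 12, 48]), ([523.7, 223.7], [519, 218, 10, 14, 76]), ([543.5, 296.8], [540, 293, 7, 9, 21]), ([524.5, 223.5], [524, 223, 2, 2, 4])] black [([562.5, 13.4], [511, 1, 85, 29, 212]), ([628.4, 120.8], [618, 101, 22, 29, 90]), ([550.0, 110.4], [534, 109, 26, 5, 65]), ([581.1, 113.3], [563, 110, 34, 11, 120]), ([525.9, 128.7], [519, 120, 14, 16, 124]), ([73.6, 173.3], [58, 135, 22, 76, 282]), ([497.2, 193.0], [487, 185, 21, 17, 230]), ([560.6, 217.0], [538, 204, 44, 26, 144])]
w2 red [([438.6, 109.6], [434, 105, 10, 10, 70]), ([518.5, 180.9], [512, 174, 17, 14, 132]), ([537.8, 278.7], [521, 265, 31, 31, 471]), ([547.0, 266.0], [546, 265, 3, 3, 4]), ([549.0, 268.8], [548, 268, 3, 3, 5]), ([521.9, 183.0], [520, 181, 6, 5, 10])] black [([502.7, 34.1], [486, 13, 31, 43, 559]), ([576.2, 37.7], [551, 26, 41, 56, 213]), ([545.3, 40.5], [535, 36, 16, 20, 71]), ([26.7, 131.2], [11, 90, 22, 84, 405]), ([481.8, 146.1], [466, 135, 32, 24, 568]), ([560.8, 157.3], [525, 148, 63, 21, 244])]
```

View pics/w2c.png

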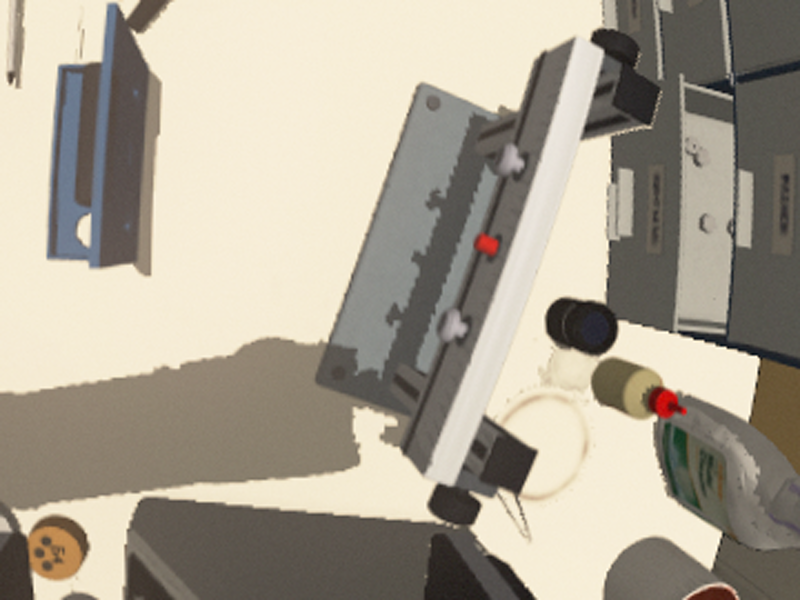

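The w2 crop (scale 2.22, offset (220,0)) shows these features:
- **Bar:** the bright top strip runs from (575–603, 40) to (427–455, 478).
- **Studs and catch:** the studs are at (511,160) and (455,325), with the catch at (487,243).
- **Holder:** the plate's top strip runs from (110,5) to (97,265), and the dark face on its right is the back.

```bash
python3 - <<'E'
from h import *
C={n:pickle.load(open(n+'.pkl','rb')) for n in('w1','w2')}; I={n:cv2.imread(f'pics/{n}.png') for n in C}
roi={'w1':(430,90,100,180),'w2':(400,10,100,215)}
strip={}
for n in C:
    x,y,w,h=roi[n]; hsv=cv2.cvtColor(I[n],cv2.COLOR_BGR2HSV)
    m=np.zeros(hsv.shape[:2],np.uint8); m[y:y+h,x:x+w]=cv2.inRange(hsv,(0,0,150),(180,14,255))[y:y+h,x:x+w]
    cs=sorted(cv2.findContours(m,cv2.RETR_EXTERNAL,cv2.CHAIN_APPROX_NONE)[0],key=cv2.contourArea)[-1]
    b=cv2.boxPoints(cv2.minAreaRect(cs)); b=b[np.argsort(b[:,1])]; strip[n]=b
    print(n,cv2.contourArea(cs),b.round(1).tolist())
    P=plane(n,b,170,C[n])[:,:2]; print(P.round(1).tolist(), np.linalg.norm(P[0]-P[1]).round(1),np.linalg.norm((P[0]+P[1]-P[2]-P[3])/2).round(1))
def T(p1,p2): 
    r=[(lambda q:(q[0],q[1][0]))(ray(n,[p],C[n])) for n,p in(('w1',p1),('w2',p2))]; return tri(r)
for k in(0,1): print('top mid',T(strip['w1'][2*k:2*k+2].mean(0),strip['w2'][2*k:2*k+2].mean(0)))
print('catch',T((467.4,181.3),(438.6,109.6)))
# blue
for n,(x,y,w,h) in {'w1':(280,75,60,120),'w2':(235,0,60,130)}.items():
    hsv=cv2.cvtColor(I[n],cv2.COLOR_BGR2HSV)[y:y+h,x:x+w]; print(n); 
    for r in ((15,45,75,88,98) if n=='w1' else(8,30,60,90,115)): print(y+r,[f"{a[0]}/{a[1]}/{a[2]}" for a in hsv[r][20:55]])
E
```

```text
w1 7.5 [[477.0, 146.0], [480.0, 146.0], [480.0, 152.0], [477.0, 152.0]]
[[596.2, 65.1], [599.3, 65.3], [600.5, 59.1], [597.4, 58.9]] 3.1 6.3
w2 46.0 [[421.0, 141.0], [429.0, 141.0], [429.0, 151.0], [421.0, 151.0]]
[[588.3, -12.6], [595.5, -12.3], [596.8, -21.2], [589.5, -21.6]] 7.2 9.0
top mid (array([577.2738977 ,  29.97951681, 212.66964502]), [38.734947671981786, 38.734947671981786])
top mid (array([560.92721468,  28.14517563, 254.38356731]), [39.59592747906567, 39.59592747906568])
catch (array([619.67022475,  16.08997786, 115.61257263]), [0.23188039918162962, 0.23188039918165426])
w1
90 ['109/53/144', '110/53/145', '108/49/140', '113/36/143', '120/7/152', '17/11/162', '14/16/174', '15/22/184', '18/23/188', '16/21/183', '19/17/164', '10/10/158', '105/21/146', '107/42/141', '108/48/139', '109/50/139', '107/48/138', '110/46/138', '108/42/134', '109/42/134', '110/43/138', '109/41/138', '111/43/135', '108/44/134', '110/42/135', '107/46/140', '107/53/145', '109/50/147', '110/32/144', '17/16/141', '17/52/193', '19/51/220', '21/46/233', '21/37/242', '21/33/246']
120 ['16/29/184', '19/46/2
[... 3278 characters left out ...]
', '13/45/90', '5/36/91', '9/38/94', '12/37/90', '8/33/92', '10/41/93', '5/31/90', '9/36/92', '7/36/92', '11/39/92', '9/38/93', '13/39/91', '10/42/92', '10/33/94', '15/53/136', '15/57/147', '15/51/154', '15/54/150', '16/55/149', '17/56/179', '21/33/245']
115 ['110/41/131', '109/38/128', '111/36/122', '112/37/123', '107/41/131', '109/48/142', '108/54/146', '107/55/144', '109/57/144', '113/36/126', '5/32/95', '11/42/98', '9/42/97', '8/39/97', '13/42/98', '8/39/97', '11/46/94', '11/37/97', '11/42/97', '11/45/97', '8/40/96', '9/43/95', '7/35/95', '11/42/97', '11/37/96', '8/32/95', '12/38/113', '18/53/139', '17/54/152', '19/55/152', '16/53/153', '15/56/154', '16/58/153', '21/47/230', '21/32/246']
```

```bash
python3 - <<'E'
from h import *
C={n:pickle.load(open(n+'.pkl','rb')) for n in('w1','w2')}
print(C['w1']['mtx'])
for n,p in(('w1',(467.4,181.3)),('w2',(438.6,109.6))):
    for z in (116,157): print(n,z,plane(n,[p],z,C[n]).round(1))
f=lambda x,y:(220+x/2.2222,y/2.2222)
P=plane('w2',[f(420,83),f(318,383)],12,C['w2']);print('base',P.round(1),np.linalg.norm(P[0]-P[1]))
P=plane('w2',[f(575,40),f(427,468),f(603,45),f(455,487)],175,C['w2']);print('bar',P.round(1),np.linalg.norm(P[0]-P[1]))
P=plane('w1',[(431,97),(394,213)],12,C['w1']);print('base w1',P.round(1),np.linalg.norm(P[0]-P[1]))
P=plane('w1',[(512,106),(446,256)],175,C['w1']);print('bar w1',P.round(1),np.linalg.norm(P[0]-P[1]))
P=plane('top',[(288,151),(279,177),(353,195),(255+60*.723,125+150*.70)],12);print('base top',P.round(1))
E
```

```text
[[309.70691629   0.         322.49414975]
 [  0.         309.70691629 193.64720012]
 [  0.           0.           1.        ]]
w1 116 [[619.7  16.3 116. ]]
w1 157 [[599.5  24.6 157. ]]
w2 116 [[619.3  16.  116. ]]
w2 157 [[604.7  15.4 157. ]]
base [[605.  105.   12. ]
 [560.8 -74.7  12. ]] 185.05631601156537
bar [[619.7  86.9 175. ]
 [587.1 -76.9 175. ]
 [630.1  85.7 175. ]
 [600.1 -84.8 175. ]] 167.00918571607903
base w1 [[593.5 119.1  12. ]
 [560.6 -64.9  12. ]] 186.911221534344
bar w1 [[620.7 106.6 175. ]
 [582.4 -58.9 175. ]] 169.8131041177336
base top [[685.1  91.8  12. ]
 [615.8 115.1  12. ]
 [566.8 -76.8  12. ]
 [477.7  64.7  12. ]]
```

```bash
python3 - <<'E'
from h import *
C={n:pickle.load(open(n+'.pkl','rb')) for n in('w1','w2')}
for n in('scene','top'): C[n]=ctrl.calibration(n)
f=lambda x,y:(220+x/2.2222,y/2.2222)
def T(**k):
    return tri([(lambda q:(q[0],q[1][0]))(ray(n[:5],[p],C[n]) if n[0]!='w' else ray('wrist',[p],C[n])) for n,p in k.items()])
def T2(**k):
    X,r=T(**k); print(X.round(1),np.round(r,1)); return X
a=T2(scene=(288.2,199.2),top=(297.4,161.6),);b=T2(scene=(310.9,184.5),top=(332.7,170.7)); print(np.linalg.norm(a-b))
a=T2(w2=f(511,160),top=(297.4,161.6),scene=(288.2,199.2));b=T2(w2=f(455,325),top=(332.7,170.7),scene=(310.9,184.5));print(np.linalg.norm(a-b))
T2(w1=(467.4,181.3),w2=(438.6,109.6)); T2(w1=(467.4,181.3),w2=(438.6,109.6),top=(314.5,166),scene=(299.5,191.8))
P=plane('wrist',[(291,85),(288,167)],14,C['w1']);print('shelf w1',P.round(1),np.linalg.norm(P[0]-P[1]))
E
```

```text
[623.2  58.5 157.1] [0.5 0.5]
[602.  -19.6 157.5] [0.3 0.3]
80.99723273024412
[622.2  59.6 158.1] [1.4 1.4 0.3]
[601.  -17.9 158.7] [2.  1.8 0.4]
80.35051021314767
[619.3  22.8 141.2] [1.4 1.4]
[612.3  22.6 157.8] [4.  1.2 2.  1.4]
shelf w1 [[383.3 130.4  14. ]
 [384.6   1.8  14. ]] 128.5466960424914
```

My mistake: those calls didn't use the fisheye model. With it the views agree: stud spacing 80.4, shelf 128.5, studs at z≈158. I'll redo the bar and plate edges.

```bash
python3 - <<'E'
from h import *
C={n:pickle.load(open(n+'.pkl','rb')) for n in('w1','w2')}; I={n:cv2.imread(f'pics/{n}.png') for n in C}
W=lambda n,p,z:plane('wrist',p,z,C[n])
f=lambda x,y:(220+x/2.2222,y/2.2222)
yaw=lambda a,b:np.degrees(np.arctan2(-(a-b)[0],(a-b)[1])).round(2)
for z in(168,175.5):
  for n,p in(('w2',[f(575,40),f(427,468),f(603,45),f(455,487)]),('w1',[(512,106),(446,256)])):
    P=W(n,p,z);print('bar',n,z,P[:,:2].round(1).tolist(),np.linalg.norm(P[0]-P[1]).round(1),yaw(P[0],P[1]),'mid',((P[0]+P[1])/2).round(1))
# plate top edges: blue strip borders by row, back edge and front edge
L={}
for n,(x0,x1,rows) in {'w1':(312,335,range(84,166,6)),'w2':(244,275,range(6,118,6))}.items():
    pts=[]
    for r in rows:
        b=I[n][r,x0:x1].astype(int); m=(b[:,0]-b[:,2])>22
        idx=np.flatnonzero(m)
        if len(idx):
            k=idx[-1]; v=(b[k-1:k+2,0]-b[k-1:k+2,2]); 
            j=k
            while j>0 and m[j-1]: j-=1
            pts.append((x0+j,x0+k,r))
    pts=np.array(pts); 
    B=W(n,pts[:,[1,2]]+[.5,0],132); F=W(n,pts[:,[0,2]]-[.5,0],132)
    for q,A in(('back',B),('front',F)):
        vx,vy,cx,cy=cv2.fitLine(A[:,:2].astype(np.float32),cv2.DIST_HUBER,0,.1,.01).ravel()
        print(n,q,'yaw',np.degrees(np.arctan2(-vx*np.sign(vy),abs(vy))).round(2),'x at y=65',round(cx+vx/vy*(65-cy),1),'n',len(A), 'res',np.abs((A[:,0]-cx)*vy-(A[:,1]-cy)*vx).max().round(1))
P=W('w1',[(291,85),(288,167)],14);print('shelf w1',P[:,:2].round(1).tolist())
P=W('w2',[f(115,4),f(97,266)],132);print('plate top ends w2',P[:,:2].round(1).tolist(),np.linalg.norm(P[0]-P[1]))
P=W('w1',[(328,79),(321,186)],132);print('plate top ends w1',P[:,:2].round(1).tolist(),np.linalg.norm(P[0]-P[1]))
E
```

```text
bar w2 168 [[647.9, 121.2], [592.0, -79.6], [662.8, 122.4], [606.8, -88.1]] 208.4 -15.56 mid [619.9  20.8 168. ]
bar w1 168 [[656.3, 124.4], [596.9, -67.3]] 200.6 -17.22 mid [626.6  28.6 168. ]
bar w2 175.5 [[643.9, 118.3], [589.5, -77.2], [658.5, 119.4], [603.9, -85.5]] 202.9 -15.56 mid [616.7  20.6 175.5]
bar w1 175.5 [[651.2, 123.7], [593.1, -63.6]] 196.0 -17.22 mid [622.1  30.  175.5]
w1 back yaw 0.28 x at y=65 438.3 n 14 res 1.1
w1 front yaw 0.08 x at y=65 435.6 n 14 res 10.9
w2 back yaw -0.96 x at y=65 439.2 n 19 res 0.6
w2 front yaw -1.05 x at y=65 435.3 n 19 res 8.2
shelf w1 [[383.3, 130.4], [384.6, 1.8]]
plate top ends w2 [[439.9, 127.1], [438.1, -0.5]] 127.62878736443477
plate top ends w1 [[437.8, 130.3], [437.2, 3.3]] 127.03362988572471
```

carry_out --deltas '[0,0,1.5,0.0285,-0.032,0.02,-1,0,0,1.45,0.0285,-0.032,0.02,-1,0,0,0,0,0,0,-1,0,0,0,0,0,0,-1]'

```text
clock: 3.2
eef_pos: [437.2, 2.1, 272.2]
tool_rot: [3.14, 0.0, 1.578]
force: [0.7, 0.4, -0.6]
width: 85.6
gripper_force: 0.0
```

```bash
python3 - <<'E'
from h import *
shot('w3'); b=cv2.imread('pics/w3.png'); cv2.imwrite('pics/w3c.png',cv2.resize(b[80:280,180:440],(780,600),interpolation=2))
E
```

```text
3.2 [437.2   2.1 272.2] [3.1395e+00 3.0000e-04 1.5776e+00] [ 0.7  0.4 -0.6] cam [435.7  69.5 414.4] [[1.0, 0.01, 0.0], [0.0, -0.96, 0.27], [0.0, -0.27, -0.96]] 309.70691628693146
```

View pics/w3c.png

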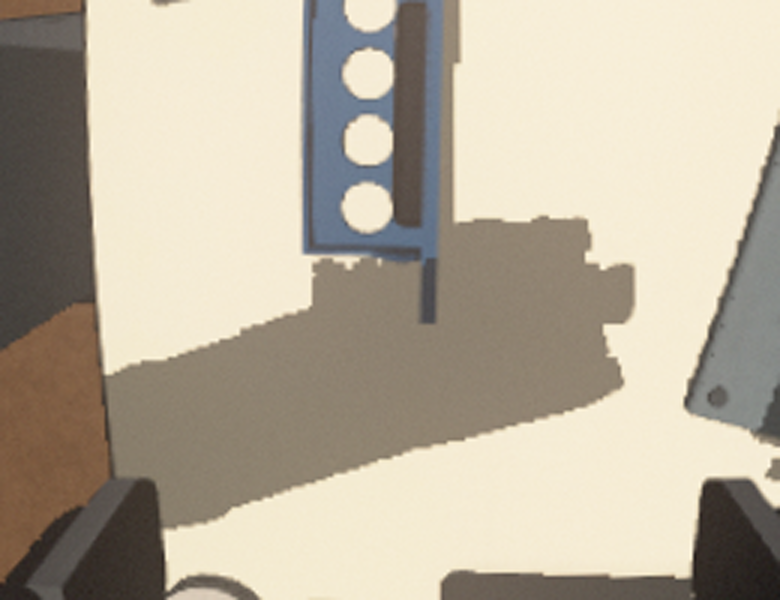

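The w3 crop (scale 3, offset (180,80)) shows the grip dark at columns 393–428 and rows 2–227. The plate strip is at columns 421–437, with its lower end at row 323. I'll extract the ends and edges numerically.

```bash
python3 - <<'E'
from h import *
C={n:pickle.load(open(n+'.pkl','rb')) for n in('w3',)}; I=cv2.imread('pics/w3.png').astype(int)
W=lambda p,z:plane('wrist',p,z,C['w3'])[:,:2]
def edge(v,a):  # subpixel strongest gradient index
    g=np.abs(np.diff(v)); k=int(g.argmax()); w=g[max(k-1,0):k+2]; return a+max(k-1,0)+ (w*np.arange(len(w))).sum()/w.sum()+.5
# plate ends along column
br=I[:,:,0]-I[:,:,2]
print('col 323 b-r',[(r,int(br[r,323])) for r in range(30,62,2)])
lo=[edge(br[178:196,c],178) for c in(322,323,324)]; hi=[edge(br[30:70,c],30) for c in(324,325,326)]
print('ends',np.round(lo,1),np.round(hi,1))
E1=W([(323.5,np.median(lo))],132)[0];E2=W([(325,np.median(hi))],132)[0];print(E1,E2,np.linalg.norm(E1-E2),(E1+E2)/2)
# grip ends at z=132, x edges
V=I.sum(2)
g=[edge(V[145:165,c],145) for c in(314,316,318)];h=[edge(V[70:90,c],70) for c in(314,316,318)]
G1=W([(316,np.median(g))],132)[0];G2=W([(316,np.median(h))],132)[0];print('grip',G1,G2,np.linalg.norm(G1-G2),(G1+G2)/2)
rows=list(range(90,150,5)); fr=W([(edge(V[r,305:320],305),r) for r in rows],132); bk=W([(edge(br[r,320:332],320),r) for r in rows],132)
for n,A in(('gripfront',fr),('back',bk)):
    p=np.polyfit(A[:,1],A[:,0],1); print(n,np.polyval(p,65).round(1),'slope deg',np.degrees(np.arctan(-p[0])).round(2),np.abs(np.polyval(p,A[:,1])-A[:,0]).max().round(2))
E
```

```text
col 323 b-r [(30, -26), (32, -27), (34, -25), (36, -26), (38, -26), (40, -25), (42, -26), (44, -26), (46, -28), (48, 19), (50, 24), (52, 25), (54, 24), (56, 25), (58, 26), (60, 27)]
ends [187.4 187.4 187.5] [47.7 47.6 47.5]
[437.56930128  -2.03849151] [438.15672337 127.71934802] 129.75916917059922 [437.86301233  62.84042826]
grip [430.48625055  28.25260182] [430.25544012  97.72393763] 69.47171922926273 [430.37084534  62.98826973]
gripfront 425.3 slope deg -1.04 1.71
back 439.5 slope deg 0.22 4.43
```

Sizes check out (plate 129.8, grip 69.5), so the grip centre is about (432, 63). Next is a bar view, and I'll shut the gripper on the way to feel the bar's top edge.

carry_out --deltas '[0,0,0,-0.01,0.042,0,1,0,0,0,-0.01,0.042,0,1,0,0,0,-0.01,0.042,0,1,0,0,0,0,0,0,1,0,0,0,0,0,0,1]'

```text
clock: 3.88
eef_pos: [562.5, -27.7, 271.2]
tool_rot: [-3.141, -0.0, 1.576]
force: [-0.0, 1.5, -0.3]
width: 0.5
gripper_force: 0.0
```

```bash
python3 - <<'E'
from h import *
shot('w4'); b=cv2.imread('pics/w4.png'); cv2.imwrite('pics/w4c.png',cv2.resize(b[60:320,290:550],(600,600),interpolation=2))
im=b[:,:,::-1]; print(blobs(im,(0,150,80),(8,255,255),4)+blobs(im,(172,150,80),(180,255,255),4))
E
```

```text
3.88 [562.5 -27.7 271.2] [-3.141e+00 -4.000e-04  1.576e+00] [-0.   1.5 -0.3] cam [561.6  39.6 413.5] [[1.0, 0.0, -0.0], [0.0, -0.96, 0.26], [0.0, -0.26, -0.96]] 309.70691628693146
[([383.1, 134.0], [378, 129, 12, 11, 91]), ([496.5, 198.8], [489, 191, 19, 16, 191]), ([520.8, 303.0], [500, 286, 39, 34, 803])]
```

View pics/w4c.png

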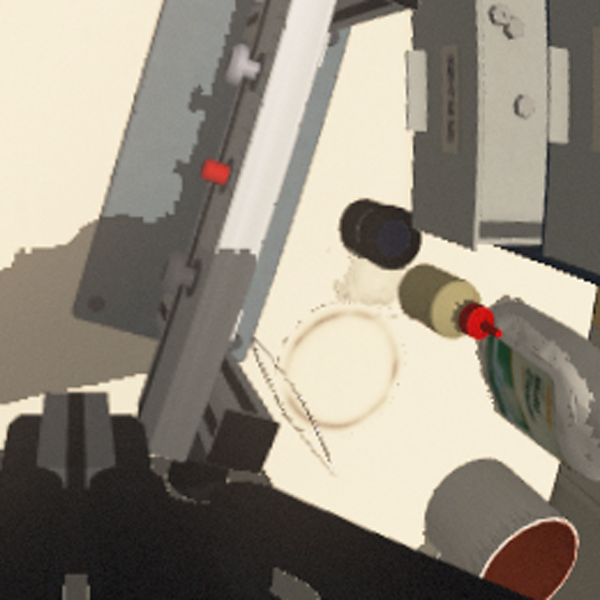

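The w4 crop (scale 2.31, offset (290,60)) shows the stud heads near (236,66) and (180,272), with the catch at (215,172). The bright top strip's front edge runs from (302,0) to (220,248). I'll fit that edge and triangulate.

```bash
python3 - <<'E'
from h import *
C={n:pickle.load(open(n+'.pkl','rb')) for n in('w2','w3','w4')}; I={n:cv2.imread(f'pics/{n}.png').astype(int).sum(2) for n in C}
R=lambda n,p:(lambda q:(q[0],q[1][0]))(ray('wrist',[p],C[n]))
f2=lambda x,y:np.array((220+x/2.2222,y/2.2222)); f4=lambda x,y:np.array((290+x/2.308,60+y/2.308))
a=np.array((378,129)); 
print('catch',tri([R('w2',(438.6,109.6)),R('w4',(383.1,134))]), tri([R('w2',(438.6,109.6)),R('w4',(383.1,134))]+[(lambda q:(q[0],q[1][0]))(ray(n,[p])) for n,p in(('scene',(299.5,191.8)),('top',(314.5,166)))]))
s1=tri([R('w2',f2(511,160)),R('w4',f4(237,66))]);s2=tri([R('w2',f2(455,325)),R('w4',f4(180,272))]);print('heads',s1,s2,np.linalg.norm(s1[0]-s2[0]))
def line(n,A,B,rows,sgn,half=5):
    out=[]
    for r in rows:
        c=A[0]+(B[0]-A[0])*(r-A[1])/(B[1]-A[1]); x0=int(round(c))-half; g=sgn*np.diff(I[n][r,x0:x0+2*half+1]); k=int(g.argmax())
        w=np.maximum(g[max(k-1,0):k+2],0); out.append((x0+max(k-1,0)+(w*np.arange(len(w))).sum()/w.sum()+.5,r))
    return np.array(out)
for n,A,B,rows in(('w4',f4(303,0),f4(220,248),range(64,164,4)),('w2',f2(575,40),f2(427,468),range(24,205,6))):
    P=line(n,A,B,rows,1)
    for z in(168,175.5):
        Q=plane('wrist',P,z,C[n])[:,:2]; p=np.polyfit(Q[:,1],Q[:,0],1); e=np.abs(Q[:,0]-np.polyval(p,Q[:,1])); k=e<2*np.median(e)+.3; p=np.polyfit(Q[k,1],Q[k,0],1)
        print(n,z,'yaw',np.degrees(np.arctan(-p[0])).round(2),'x at y=20',np.polyval(p,20).round(1),k.sum(),len(k),np.median(e).round(2))
E
```

```text
catch (array([611.81811043,  21.35381186, 157.8388302 ]), [0.15181811111246388, 0.15181811111235433]) (array([612.18119196,  21.11436086, 158.0591422 ]), [0.617259472977648, 0.34182420407569614, 0.13420177553890353, 0.9486896306898166])
heads (array([616.54890824,  58.7177104 , 169.62548123]), [0.0009867764415242189, 0.0009867764413616531]) (array([599.99049594, -15.98801561, 159.48598606]), [0.057010148846258164, 0.057010148846292796]) 77.18766662495601
w4 168 yaw -16.11 x at y=20 618.2 25 25 0.18
w4 175.5 yaw -16.11 x at y=20 616.3 25 25 0.17
w2 168 yaw -15.59 x at y=20 618.9 30 31 0.09
w2 175.5 yaw -15.59 x at y=20 615.8 30 31 0.09
```

carry_out --deltas '[0,0,0,0.022,0.031,0,1,0,0,0,0.023,0.031,0,1,0,0,0,0,0,0.04,1,0,0,0,0,0,0.04,1,0,0,0,0,0,0.009,1,0,0,0,0,0,0,1]'

```text
clock: 4.68
eef_pos: [624.4, 17.9, 183.0]
tool_rot: [3.141, -0.0, 1.577]
force: [-0.5, 0.8, 0.4]
width: -0.2
gripper_force: 0.0
```

carry_out --deltas '[0,0,0,0,0,0.002,1,0,0,0,0,0,0.002,1,0,0,0,0,0,0.002,1,0,0,0,0,0,0,1]'

```text
clock: 5.18
eef_pos: [624.4, 17.8, 176.4]
tool_rot: [-3.142, 0.0, 1.577]
force: [-1.6, -0.3, 0.4]
width: 0.1
gripper_force: 0.0
```

carry_out --deltas '[0,0,0,0,0,0.0007,1,0,0,0,0,0,0.0007,1,0,0,0,0,0,0,1]'

```text
clock: 5.55
eef_pos: [624.5, 17.8, 174.9]
tool_rot: [-3.142, -0.0, 1.577]
force: [-0.3, -0.3, 0.2]
width: -0.1
gripper_force: 0.0
```

carry_out --deltas '[0,0,0,0,0,0.0007,1,0,0,0,0,0,0.0007,1,0,0,0,0,0,0,1]'

```text
clock: 5.92
eef_pos: [624.5, 17.9, 174.8]
tool_rot: [3.141, 0.0, 1.577]
force: [-3.2, -0.9, 6.6]
width: -0.1
gripper_force: 4.0
```

Contact: the bar top is at z≈174.8, so the studs are at z≈156.8, which agrees with vision (157–158). Stiffness is roughly 6 N/mm. Next, grasp the holder.

carry_out --deltas '[0,0,0,0,0,-0.06,1,0,0,0.65,0.0115,-0.048,0,-1,0,0,0,0.0115,-0.048,0,-1,0,0,0,0.0115,-0.048,0,-1,0,0,0,0.0115,-0.048,0,-1,0,0,0,0,0,0.04,-1,0,0,0,0,0,0.04,-1,0,0,0,0,0,0,-1]'

```text
clock: 6.92
eef_pos: [430.7, 64.0, 152.0]
tool_rot: [-3.136, 0.001, 1.566]
force: [-0.8, -0.7, 0.5]
width: 85.6
gripper_force: 0.0
```

carry_out --deltas '[0,0,0,-0.001,0.001,0.025,-1,0,0,0,0,0,0.02,-1,0,0,0,0,0,0.006,-1,0,0,0,0,0,0,-1]'

```text
clock: 7.42
eef_pos: [434.2, 63.5, 103.3]
tool_rot: [3.14, -0.0, 1.565]
force: [0.1, -0.3, 0.5]
width: 85.7
gripper_force: 0.0
```

carry_out --deltas '[0,0,0,0,-0.002,0.003,-1,0,0,0,0,0,0,-1,0,0,0,0,0,0,1,0,0,0,0,0,0,1,0,0,0,0,0,0,1,0,0,0,0,0,0,1,0,0,0,0,0,0,1]'

```text
clock: 8.3
eef_pos: [431.3, 63.2, 99.3]
tool_rot: [-3.141, 0.0, 1.565]
force: [-0.5, 0.1, -2.6]
width: 12.9
gripper_force: 61.2
```

```bash
python3 -c "
from h import *
s=ctrl.read_state(); print({k:np.round(s[k],4) for k in('clock','eef_pos','tool_rot','force','torque','width','gripper_force')})"
```

```text
{'clock': np.float64(8.3), 'eef_pos': array([431.3102,  63.2492,  99.3242]), 'tool_rot': array([-3.1409e+00,  2.0000e-04,  1.5652e+00]), 'force': array([-0.4531,  0.1347, -2.5709]), 'torque': array([ 0.0319, -0.0239, -0.0473]), 'width': np.float64(12.8943), 'gripper_force': np.float64(61.1514)}
```

Grip holds (61 N). Next I lift, turn to the bar's yaw, and stop about 30 mm short of the bar, level with the large ends.

carry_out --deltas '[0,0,0,0,0,-0.03,1,0,0,5.1,0,0,-0.03,1,0,0,5.1,0,0,-0.03,1,0,0,5.2,0,0,-0.027,1,0,0,0,0.0022,0.038,0,1,0,0,0,0.0022,0.038,0,1,0,0,0,0.0022,0.038,0,1,0,0,0,0.0022,0.038,0,1,0,0,0,0,0,0,1,0,0,0,0,0,0,1]'

```text
clock: 9.55
eef_pos: [578.7, 30.8, 215.6]
tool_rot: [-3.139, 0.001, 1.297]
force: [0.2, -0.1, -3.4]
width: 13.5
gripper_force: 61.3
```

```bash
python3 - <<'E'
from h import *
shot('w5'); b=cv2.imread('pics/w5.png'); cv2.imwrite('pics/w5v.png',cv2.resize(b[0:330,180:580],(727,600),interpolation=2))
E
```

```text
9.55 [578.7  30.8 215.6] [-3.1385e+00  9.0000e-04  1.2969e+00] [ 0.2 -0.1 -3.4] cam [596.5  95.7 357.8] [[0.96, -0.27, -0.0], [-0.26, -0.93, 0.27], [-0.08, -0.25, -0.96]] 309.70691628693146
```

View pics/w5v.png

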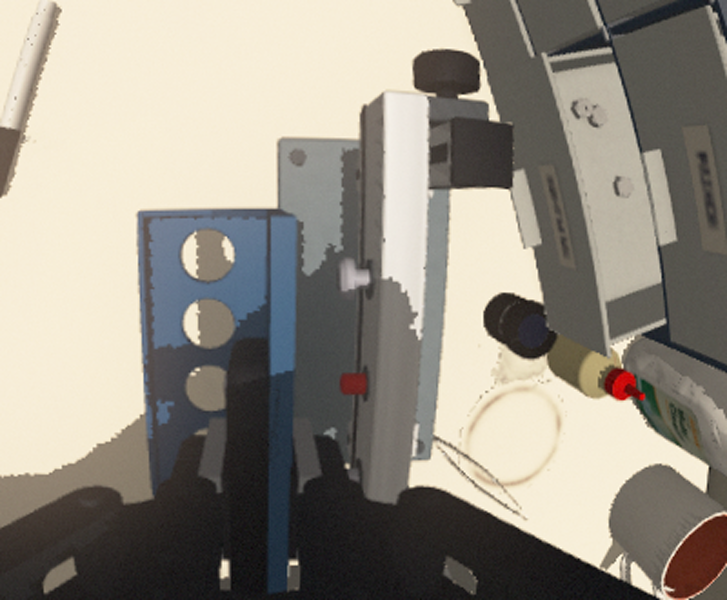

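The w5 view (scale 1.82, offset (180,0)) shows the holder parallel to the bar and about 15 mm short of the stud heads. The plate's top +y end is at row 212, columns 268–297. The bar's end is at row 93, with a stud at (350,276) and the catch at (353,384). I'll check lateral offset and yaw.

```bash
python3 - <<'E'
from h import *
c=pickle.load(open('w5.pkl','rb')); b=cv2.imread('pics/w5.png').astype(int); V=b.sum(2); br=b[:,:,0]-b[:,:,2]
def edge(v,a):
    g=np.abs(np.diff(v)); k=int(g.argmax()); w=g[max(k-1,0):k+2]; return a+max(k-1,0)+(w*np.arange(len(w))).sum()/w.sum()+.5
th=np.radians(-15.7); n=np.array([np.cos(th),np.sin(th)]); t=np.array([-n[1],n[0]])
F=np.array([616.6,19.9])
def nt(p,z): X=plane('wrist',p,z,c)[:,:2]-F; return np.c_[X@n,X@t].round(2)
pe=[(col,edge(br[108:124,col],108)) for col in(333,335,337,339)]; print('plate +y end (z 248.3) n,t',nt(pe,248.3).tolist())
be=[(col,edge(V[44:60,col],44)) for col in(394,398,402,406)]; print('bar end z174.8',nt(be,174.8).tolist())
rows=list(range(130,300,10)); pb=nt([(edge(br[r,334:350],334),r) for r in rows],248.3); rb=list(range(60,160,8)); bf=nt([(edge(V[r,380:395],380),r) for r in rb],174.8)
for m,A in(('plate back',pb),('bar front',bf)):
    p=np.polyfit(A[:,1],A[:,0],1); e=np.abs(A[:,0]-np.polyval(p,A[:,1])); k=e<1.5*np.median(e)+.2; p=np.polyfit(A[k,1],A[k,0],1)
    print(m,'n at t=0',p[1].round(2),'rel yaw deg',np.degrees(np.arctan(-p[0])).round(2),k.sum(),len(k))
red=blobs(cv2.imread('pics/w5.png')[:,:,::-1],(0,150,60),(8,255,255),20)+blobs(cv2.imread('pics/w5.png')[:,:,::-1],(172,150,60),(180,255,255),20); r=[x[0] for x in red if 350<x[0][0]<390]; print('catch',r,nt(r,158))
print('stud head', nt([(180+350/1.8175,276/1.8175)],158))
s=ctrl.read_state()['eef_pos'][:2]; print('TCP n,t',((s-F)@n).round(2),((s-F)@t).round(2))
E
```

```text
plate +y end (z 248.3) n,t [[-36.49, 64.69], [-35.79, 64.71], [-35.09, 64.75], [-34.39, 64.7]]
bar end z174.8 [[1.88, 104.72], [4.34, 105.54], [6.81, 105.71], [9.28, 104.84]]
plate back n at t=0 -33.63 rel yaw deg -0.64 15 17
bar front n at t=0 -0.02 rel yaw deg 0.05 10 13
catch [[374.2, 210.6]] [[-5.07  0.42]]
stud head [[-7.73 40.84]]
TCP n,t -39.55 0.36
```

Lateral agrees within 0.5 mm. I'll trim yaw, lateral and height slightly, then approach.

carry_out --deltas '[0,0,-0.4,0.0004,0.008,-0.0005,1,0,0,0,0,0.008,0,1,0,0,0,0,0.002,0,1,0,0,0,0,0,0,1]'

```text
clock: 10.1
eef_pos: [597.8, 26.2, 216.9]
tool_rot: [-3.141, 0.0, 1.303]
force: [0.4, 0.4, -3.6]
width: 13.3
gripper_force: 61.3
```

```bash
cat > st.py <<'E'
from h import *
th=np.radians(-15.7); n=np.array([np.cos(th),np.sin(th)]); t=np.array([-n[1],n[0]]); F=np.array([616.6,19.9])
s=ctrl.read_state(); p=s['eef_pos'][:2]-F; f=s['force']
print(round(float(s['clock']),2),'n %.2f t %.2f z %.2f'%(p@n,p@t,s['eef_pos'][2]),'Fn %.1f Ft %.1f Fz %.1f'%(f[:2]@n,f[:2]@t,f[2]),'M',np.round(s['torque'],2),np.round(s['tool_rot'],4))
E
python3 st.py
```

```text
10.1 n -19.82 t 0.93 z 216.92 Fn 0.3 Ft 0.5 Fz -3.6 M [ 0.    0.02 -0.02] [-3.1414  0.      1.3032]
```

carry_out --deltas '[0,0,0,-0.0002,0.001,0.0007,1,0,0,0,0,0.001,0,1,0,0,0,0,0.001,0,1,0,0,0,0,0,0,1]'

```text
clock: 10.6
eef_pos: [600.6, 25.2, 216.4]
tool_rot: [3.141, -0.0, 1.303]
force: [-0.7, -0.2, -2.8]
width: 12.9
gripper_force: 61.3
```

```bash
python3 st.py
```

```text
10.6 n -16.79 t 0.79 z 216.35 Fn -0.7 Ft -0.3 Fz -2.8 M [ 0.01  0.06 -0.03] [ 3.1415 -0.      1.3034]
```

carry_out --deltas '[0,0,0,0,0.001,0.0002,1,0,0,0,0,0.001,0,1,0,0,0,0,0.001,0,1,0,0,0,0,0,0,1]'

```text
clock: 11.1
eef_pos: [603.0, 24.6, 216.0]
tool_rot: [-3.141, 0.0, 1.304]
force: [-2.6, 1.1, -1.7]
width: 13.4
gripper_force: 61.4
```

```bash
python3 st.py
```

```text
11.1 n -14.36 t 0.86 z 215.98 Fn -2.8 Ft 0.3 Fz -1.7 M [0.16 0.57 0.05] [-3.1405e+00  2.0000e-04  1.3035e+00]
```

carry_out --deltas '[0,0,0,0,0.001,0,1,0,0,0,0,0.001,0,1,0,0,0,0,0.001,0,1,0,0,0,0,0,0,1]'

```text
clock: 11.6
eef_pos: [606.0, 23.7, 216.0]
tool_rot: [-3.141, 0.0, 1.303]
force: [-4.0, -0.0, -1.5]
width: 13.1
gripper_force: 61.4
```

```bash
python3 st.py
```

```text
11.6 n -11.22 t 0.82 z 215.97 Fn -3.9 Ft -1.1 Fz -1.5 M [ 0.28  1.05 -0.01] [-3.1407e+00  1.0000e-04  1.3035e+00]
```

The plate is past the heads and only the catch spring resists. I'll continue until it's flat.

carry_out --deltas '[0,0,0,0,0.001,0,1,0,0,0,0,0.001,0,1,0,0,0,0,0.001,0,1,0,0,0,0,0.001,0,1,0,0,0,0,0,0,1]'

```text
clock: 12.22
eef_pos: [609.7, 22.7, 216.0]
tool_rot: [-3.14, 0.0, 1.304]
force: [-6.5, 1.2, -1.5]
width: 13.5
gripper_force: 61.5
```

```bash
python3 st.py
```

```text
12.22 n -7.42 t 0.85 z 216.03 Fn -6.6 Ft -0.6 Fz -1.5 M [ 0.32  1.47 -0.05] [-3.1403e+00  3.0000e-04  1.3035e+00]
```

carry_out --deltas '[0,0,0,0,0.001,0,1,0,0,0,0,0.0005,0,1,0,0,0,0,0,0,1]'

```text
clock: 12.6
eef_pos: [610.9, 22.4, 216.0]
tool_rot: [-3.14, 0.0, 1.304]
force: [-6.5, 1.7, -1.6]
width: 13.3
gripper_force: 61.6
```

```bash
python3 st.py
```

```text
12.6 n -6.20 t 0.87 z 216.00 Fn -6.7 Ft -0.2 Fz -1.6 M [0.38 1.62 0.02] [-3.1397e+00  4.0000e-04  1.3036e+00]
```

carry_out --deltas '[0,0,0,0,0.001,0,1,0,0,0,0,0,0,1]'

```text
clock: 12.85
eef_pos: [611.2, 22.3, 216.0]
tool_rot: [-3.138, 0.001, 1.304]
force: [-7.1, 2.2, -0.9]
width: 13.1
gripper_force: 61.8
```

```bash
python3 st.py
```

```text
12.85 n -5.84 t 0.86 z 215.95 Fn -7.5 Ft 0.2 Fz -0.9 M [ 0.45  1.92 -0.06] [-3.1384e+00  6.0000e-04  1.3035e+00]
```

carry_out --deltas '[-0.4,0,0,0,0.0006,0,1,0,0,0,0,0,0,1]'

```text
clock: 13.1
eef_pos: [611.0, 22.4, 215.8]
tool_rot: [3.139, 0.001, 1.304]
force: [-9.1, 2.5, -0.3]
width: 13.3
gripper_force: 61.7
```

```bash
python3 st.py
```

```text
13.1 n -6.02 t 0.88 z 215.77 Fn -9.5 Ft -0.0 Fz -0.3 M [ 0.51  2.28 -0.13] [3.1391e+00 9.0000e-04 1.3036e+00]
```

Flat, pressed with 9.5 N and fully stopped. Now I slide down in small steps.

carry_out --deltas '[0,0,0,0,0,0.001,1,0,0,0,0,0,0.001,1,0,0,0,0,0,0.001,1,0,0,0,0,0,0.001,1,0,0,0,0,0,0,1]'

```text
clock: 13.72
eef_pos: [611.1, 22.5, 211.7]
tool_rot: [3.139, 0.001, 1.304]
force: [-7.7, 2.9, -0.5]
width: 13.0
gripper_force: 61.8
```

```bash
python3 st.py
```

```text
13.72 n -6.03 t 1.01 z 211.67 Fn -8.2 Ft 0.7 Fz -0.5 M [ 0.57  2.21 -0.11] [3.1393e+00 7.0000e-04 1.3037e+00]
```

carry_out --deltas '[0,0,0,-0.0001,0.0002,0.001,1,0,0,0,0,0,0.001,1,0,0,0,0,0,0.001,1,0,0,0,0,0,0.001,1,0,0,0,0,0,0.001,1,0,0,0,0,0,0.001,1,0,0,0,0,0,0,1]'

```text
clock: 14.6
eef_pos: [611.1, 22.5, 205.7]
tool_rot: [3.14, 0.001, 1.304]
force: [-9.1, 2.3, 0.7]
width: 13.1
gripper_force: 61.9
```

```bash
python3 st.py
```

```text
14.6 n -5.98 t 0.99 z 205.66 Fn -9.3 Ft -0.2 Fz 0.7 M [ 0.66  2.34 -0.13] [3.1397e+00 7.0000e-04 1.3037e+00]
```

carry_out --deltas '[0,0,0,0,0,0.001,1,0,0,0,0,0,0.001,1,0,0,0,0,0,0.001,1,0,0,0,0,0,0.001,1,0,0,0,0,0,0,1]'

```text
clock: 15.22
eef_pos: [611.0, 22.4, 201.6]
tool_rot: [3.14, 0.001, 1.304]
force: [-8.2, 1.7, 0.1]
width: 13.1
gripper_force: 61.8
```

```bash
python3 st.py
```

```text
15.22 n -6.03 t 0.93 z 201.57 Fn -8.4 Ft -0.6 Fz 0.1 M [ 0.67  2.26 -0.08] [3.1399e+00 8.0000e-04 1.3037e+00]
```

carry_out --deltas '[0,0,0,0,0,0.0008,1,0,0,0,0,0,0.0008,1,0,0,0,0,0,0.0006,1,0,0,0,0,0,0,1]'

```text
clock: 15.72
eef_pos: [611.1, 22.5, 199.7]
tool_rot: [3.14, 0.001, 1.304]
force: [-8.7, 1.8, 2.0]
width: 13.5
gripper_force: 62.1
```

```bash
python3 st.py
```

```text
15.72 n -6.02 t 0.97 z 199.68 Fn -8.9 Ft -0.6 Fz 2.0 M [ 0.66  2.47 -0.17] [3.1397e+00 8.0000e-04 1.3037e+00]
```

carry_out --deltas '[0,0,0,0,0,0.0008,1,0,0,0,0,0,0.0007,1,0,0,0,0,0,0,1]'

```text
clock: 16.1
eef_pos: [611.1, 22.5, 199.5]
tool_rot: [3.139, 0.001, 1.304]
force: [-11.7, 2.5, 9.0]
width: 13.2
gripper_force: 63.1
```

```bash
python3 st.py
```

```text
16.1 n -5.97 t 1.02 z 199.50 Fn -11.9 Ft -0.7 Fz 9.0 M [ 0.58  3.06 -0.11] [3.1390e+00 9.0000e-04 1.3036e+00]
```

It stopped hard at z 199.5 (Fz 9 N), 16.4 mm below the start of the slide, so it's home. I'll check the catch before letting go.

```bash
python3 - <<'E'
from h import *
s=ctrl.get_image('scene'); shot('w6'); w=cv2.imread('pics/w6.png')
print('scene red',[x for x in blobs(s,(0,140,70),(8,255,255),2)+blobs(s,(172,140,70),(180,255,255),2) if 280<x[0][0]<330 and 150<x[0][1]<240])
cv2.imwrite('pics/chk.png',np.hstack([cv2.resize(s[140:240,240:350][:,:,::-1],(440,400),interpolation=2),cv2.resize(w[100:350,260:485],(360,400),interpolation=2)]))
E
```

```text
16.15 [611.1  22.5 199.5] [3.1391e+00 9.0000e-04 1.3036e+00] [-11.5   2.2   9.2] cam [627.7  87.8 341.7] [[0.96, -0.27, 0.0], [-0.26, -0.93, 0.27], [-0.07, -0.26, -0.96]] 309.70691628693146
scene red [([299.7, 191.7], [299, 191, 2, 2, 3]), ([299.4, 192.1], [298, 191, 4, 3, 7])]
```

View pics/chk.png

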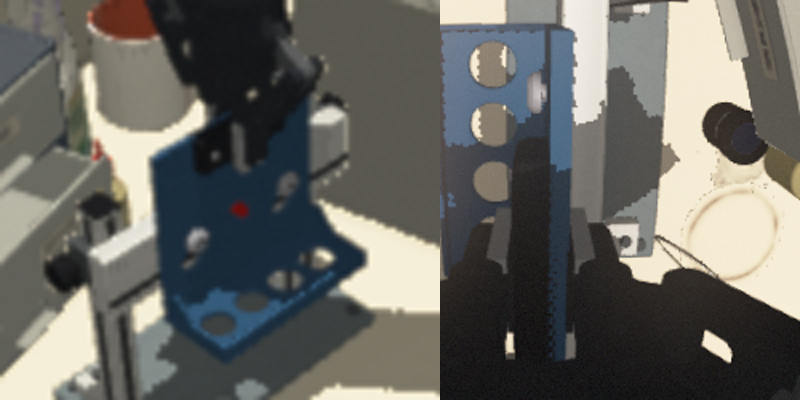

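The picture shows the holder flat on the bar, both stud heads showing in the slots, and the red catch out through the window at the same pixel (299.5,192) as when it was fully out. Now I relax, open, and go straight up.

carry_out --deltas '[0.3,0,0,0,-0.0012,-0.0012,1,0,0,0,0,0,0,1,0,0,0,0,0,0,-1,0,0,0,0,0,0,-1,0,0,0,0,0,0,-1,0,0,0,0,0,0,-1,0,0,0,0,0,0,-1]'

```text
clock: 17.08
eef_pos: [612.6, 21.9, 199.7]
tool_rot: [3.139, -0.0, 1.303]
force: [-0.4, -0.9, 0.7]
width: 85.4
gripper_force: 0.0
```

```bash
python3 st.py
```

```text
17.07 n -4.41 t 0.80 z 199.71 Fn -0.2 Ft -1.0 Fz 0.7 M [-0.03 -0.01  0.05] [ 3.1393e+00 -1.0000e-04  1.3034e+00]
```

carry_out --deltas '[0,0,0,0,0,-0.02,-1,0,0,0,0,0,-0.04,-1,0,0,0,0,0,-0.05,-1,0,0,0,0,-0.04,-0.02,-1,0,0,0,0,-0.04,0,-1,0,0,0,0,0,0,-1,0,0,0,0,0,0,-1]'

```text
clock: 17.95
eef_pos: [535.6, 42.8, 329.7]
tool_rot: [3.139, -0.0, 1.303]
force: [0.3, -0.7, 1.0]
width: 85.4
gripper_force: 0.0
```

```bash
python3 - <<'E'
from h import *
s=ctrl.get_image('scene'); shot('w7'); w=cv2.imread('pics/w7.png')
print('scene red',[x for x in blobs(s,(0,140,70),(8,255,255),2)+blobs(s,(172,140,70),(180,255,255),2) if 280<x[0][0]<330 and 150<x[0][1]<240])
cv2.imwrite('pics/end.png',np.hstack([cv2.resize(s[140:240,240:350][:,:,::-1],(440,400),interpolation=2),cv2.resize(w[:,160:],(360,300))[0:300] if 0 else cv2.resize(w[0:400,240:600],(360,400))]))
E
```

```text
18.0 [535.8  42.6 329.5] [ 3.1390e+00 -1.0000e-04  1.3027e+00] [-0.4  0.2  0.2] cam [552.5 107.7 471.7] [[0.96, -0.27, 0.0], [-0.26, -0.93, 0.26], [-0.07, -0.26, -0.96]] 309.70691628693146
scene red [([299.5, 192.0], [299, 192, 2, 1, 2]), ([299.5, 192.0], [298, 191, 4, 3, 8])]
```

View pics/end.png

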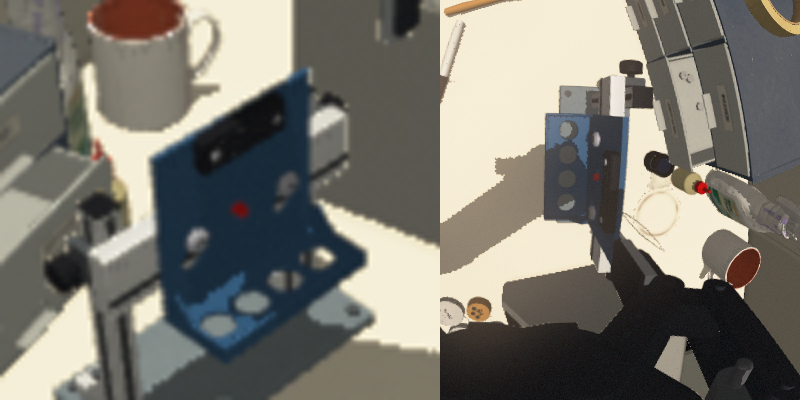

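The holder hangs flat by itself with the catch out (red at (299.5,192)), and the gripper is clear, so I'm handing the job in.

```bash
python3 -c "
from cell import ctrl; print(ctrl.finish_job())"
```

```text
the job is handed in; nothing more can be done
None
```

The holder hangs flat and fully home on the rail with the red catch out through its window. The gripper let go and moved clear, nothing else on the bench was touched, and I handed the job in at about 18 s.

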